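# Hang the glued window frame on the drying hook

## Robot

A 7-joint arm with a two-finger parallel gripper is mounted at the origin on the work surface. World frame = base frame: x ahead of the robot, y to its left, z up, the work surface at z = 0. Lengths are in m, angles in rad, forces in N, time in s.
With the tool pointing down it reaches from about 0.35 to 0.775 m from the base axis. Payload 3.1 kg.
Tool frame: the origin (TCP) lies on the centre line of the jaws, within the pads' length; the fingertips stand 25 mm ahead of it and the grasp point (between the pads) lies 6 mm ahead of it (finger_overhang is the distance from the TCP to the fingertips, in m); z points along the fingers, y is the direction in which the jaws open and shut (so a half turn about z gives the same grasp; the last joint's range is limited). The gripper opens to 85 mm and grips with 20 to 120 N. Pads are 22 mm wide; open, the fingers measure 114 mm over their backs; the gripper's body (76 mm by 85 mm) begins 54 mm behind the grasp point. The pads swing forward as they close: fully open they stand 13 mm farther back than shut.
Start: joints at [1.25, 0.311, 0.014, 1.512, -0.004, 1.319, -0.027], TCP at [0.151, -0.529, 0.256] pointing down, gripper open.
Joint ranges: [-2.7, 2.7], [-0.3, 1.91], [-1.27, 1.3], [0.12, 2.57], [-1.44, 4.58], [0.2, 2.03], [-3.05, 3.05]. Speed limits (rad/s): [2.79, 2.79, 3.14, 3.14, 3.14, 3.14, 3.14].

## Interface

Orientations are given as a rotation vector (axis times angle).
In Python, from bench import get_obs, snapshot, calibration, close_job, finger_overhang gives the robot as it stands. The module is installed in compiled form; this text tells all that it offers.
- The arm moves only by the tool arm_command, never from a script. Its argument "moves" is text: rows parted by semicolons, each of 5 numbers parted by spaces: the shift along the world's x, y, z in cm, then the turn about the world's z in degrees, then the opening in per cent of the stroke, from 0 (shut) to 100 (fully open). In form: x y z twist claw; .... A call has exactly 5 rows; each row is the pose to reach, as a shift and turn from the pose measured when the call began; what a row does not reach only later rows make up. A row lasts 1/8 s, in which the tool goes at most 62.5 mm and 10.7 degrees, less where a joint would pass 70% of its speed; a pose out of reach is approached as far as the arm can. A call with a gripper value outside its range is refused whole. The fingers move at their own pace and stop on an object; the grip force is fixed at half the most. Time passes only in rows, so rows that repeat a pose let the fingers close, or fill a call up. It gives the time, the measured TCP pose, the force and the opening at its end, in the units of the state.
- get_obs(): the state, without advancing time (a new reading comes with each control period).
- snapshot(name): name is "scene" or "side" or "wrist"; returns (picture, depth): 420x560x3 uint8, red, green, blue; 420x560 float32, m along the optical axis (not along the pixel's ray), 0 where there is no reading.
- calibration(name): a dict with "fovy" (degrees; the focal length in pixels is half the picture's height over the tangent of half this angle, whatever the lens; pixels are square), "cx", "cy" (the principal point, pixels), "R" (3x3) and "t" (3): a world point X has camera coordinates R X + t. Camera axes: x right, y down, z forward; pixel columns grow to the right and rows downward; lengths in m; the calibration is good to about 2 mm. The wrist camera is an equidistant fisheye: a pixel r from the principal point sees the ray r / f radians off the axis. A picture is of the moment at which its call begins: read the wrist's pose just before it. calibration takes no time and is no camera call; for the wrist camera it gives the pose at the moment of the call.
- close_job(): hands the job in, once; it reports no verdict.
The state is a dict: "time_s": time; "qpos": joint angles; "joint_vel": joint speeds; "tau": joint torques, N m; "tcp_pos": TCP position; "orientation": TCP orientation; "contact_force": force on the tool from outside, world axes, zero at the start; "wrist_torque": the same for the moment, N m; "gripper_width": finger opening in m.
Only numpy, scipy, OpenCV 4.12 (cv2) and the standard library are available. Lean on these libraries where they do the work, as an engineer would, in place of code of your own. Each camera call takes 0.05 s, during which the arm holds its last target.

## Task

Take the window frame with the round level crossbar out of its slotted block and hang it by that crossbar on the drying stand's hook: in sideways past the sprung keeper to the back of the hook, then down to the bottom of the throat. Let go so that it hangs straight, still and centred, with the keeper shut. The glue is fresh, so feel your way gently with a few newtons (never over 12 N), keep it upright, and leave the other frame and the things on the table where they are.

Things in the scene. Friction and masses are not known exactly. Their poses are not given: they have to be found in the camera images.
- frame: the window frame to hang: upright wooden frame 110 mm wide (y), 178 mm tall (z), 0.08 to 0.14 kg. Origin: centre of the underside of its sill; x is the frame's normal, front and back alike. Sill 20 mm thick (x), 26 mm high; side bars 10 mm wide, 12 mm thick. It starts with its sill in the slot of block_a, upright. Its fresh glue joints stand at most 12 N against the stand
- top_rail (a point): middle of the frame's top rail, 167 mm above the frame's origin: the rail is 12 mm thick (frame's x) and 22 mm high; the place to grip, across its thickness from above
- crossbar (a point): middle of the frame's round crossbar, on its axis, 102 mm above the frame's origin; the bar is 10 mm in diameter, level, and runs along the frame's y between the side bars (90 mm free). Axes as frame
- block_a: fixed dark wooden block 70 x 126 mm (x, y), 28 mm high, origin at the centre of its underside, with a slot along y, 24 mm wide, floor 10 mm above the table. Holds the frame with the crossbar
- block_b: fixed block like block_a; holds the other frame
- stand: fixed steel drying stand; origin on the table under its 30 mm post. x points from the hook's open mouth to the post (the way in), y across the hook, z up. Base plate 14 mm high, x -25 to +95, y +-65 mm; clamp on the post, x +-22 mm, 158 mm high. A steel hook 20 mm thick (y +-10 mm) sticks out of the clamp towards -x; its shape is given under hook_zone and lip_level
- hook_zone (a point): fixed point of the stand at x = -56 mm, y = 0, 150 mm above the table, the height of the flat top of the hook's tongue. The hook's REACH IS NOT MEASURED: it is clamped differently every time (firm beyond 25 N). The front of its back wall lies anywhere within 20 mm before or behind this point along the stand's x: feel for it, or look
- lip_level (a point): fixed point of the stand above hook_zone, 170 mm up: underside of the 6 mm lip roofing the hook. Inwards from the tip along x: tongue 32 mm long; throat, a pocket 14 mm long with its floor (seat) 136 mm above the table; vertical back wall from seat to lip. Open only towards -x: a mouth 20 mm high, between 150 and 170 mm, with a keeper in it
- keeper (a joint): sprung flap in the mouth, 14 mm wide, hinged 172 mm above the table, 9 mm in from the tongue's tip, hanging to about 153 mm: 0 = shut, grows to 1.45 rad as the crossbar pushes it inwards (a push of 1 to 2 N); it springs shut by itself once the crossbar lies in the throat
- plain_frame: the other window frame, same size and wood, but with a square upright bar in the middle instead of the round level crossbar, standing in the other slotted block; leave it alone. Origin and axes as frame
- hammer: bystander hammer lying on the table, up to 35 mm high. Origin at its underside
- pincers: bystander red-handled pincers lying on the table, 160 mm long, 14 mm high
- offcut_a: bystander wood offcut 75 x 35 x 12 mm lying on the table
- offcut_b: bystander wood offcut 60 x 40 x 10 mm lying on the table
- glue: bystander white glue bottle, 44 mm in diameter, 110 mm tall, standing
- cup: bystander white cup, 72 mm in diameter, 80 mm tall, standing
- batten: bystander wood batten 240 x 22 x 10 mm lying on the table
Not all that is in view belongs to the job. Leave any pink or turquoise look-alike of the block_a alone.

How it is judged:
By the outcome, as a careful person would: the job done as asked, in the order asked, and still so for the second after the job is handed in, with the robot touching nothing.
It also fails if it takes over 61 s, if anything falls off the work surface, if the arm or the gripper's body presses on something with over 40 N, if the wrist force passes 120 N, or if a joint passes its speed limit or range.

## Working session

There is one attempt and no reset: what is moved stays moved. The work goes in short steps, Python scripts to look and compute and a tool call to move; the robot and the scene stay as the last step left them, time stands still between calls to the robot, and variables do not carry over. Pictures are saved under pics/ and viewed, and the job is handed in when it is done.

Besides the shell and the picture viewer there is one more tool, called after "Call:" by a JSON object that holds its "method" and its "body". arm_command: Moves the arm, as the interface text tells. Its arguments: {"type":"object","properties":{"moves":{"type":"string"}},"required":["moves"]}

```bash
mkdir -p pics
python3 - <<'E'
from bench import *
import cv2, numpy as np, pickle
o=get_obs(); print(o, finger_overhang)
d={}
for n in ["scene","side","wrist"]:
    c=calibration(n); p,z=snapshot(n); d[n]=(p,z,c); cv2.imwrite(f"pics/{n}0.png",cv2.cvtColor(p,cv2.COLOR_RGB2BGR)); print(n,c)
pickle.dump(d,open("s0.pkl","wb"))
E
```

```text
{'time_s': 0.0, 'qpos': array([ 1.25028798,  0.31177103,  0.0140323 ,  1.51308484, -0.00443984,
        1.31921256, -0.02723108]), 'joint_vel': array([-0.00077295, -0.00072252,  0.00071127, -0.00055104,  0.00102986,
        0.00044491,  0.00037615]), 'tau': array([-4.69022707e-04, -3.79912591e+01,  1.46206585e-01, -2.30589312e+01,
        1.23601788e-02,  1.36126202e-02,  9.59392139e-06]), 'tcp_pos': array([ 0.15118203, -0.52809886,  0.25518499]), 'orientation': array([-3.10873023e+00, -4.36194885e-01,  6.47035444e-04]), 'contact_force': array([ 0.07212498,  0.22975928, -0.23683934]), 'wrist_torque': array([ 0.00686789, -0.017123  , -0.02846161]), 'gripper_width': 0.08540044533824295} 0.025
scene {'fovy': 45.56775313220972, 'cx': 277.92331050805774, 'cy': 218.95337136051694, 'R': array([[-0.42821651,  0.90359563, -0.0120647 ],
       [ 0.72413431,  0.33512126, -0.602763  ],
       [-0.54061087, -0.26684953, -0.79782906]]), 't': array([ 0.26991503, -0.29722944,  1.65776714])}
side {'fovy': 53.956920436126985, 'cx': 279.9650560766482, 'cy': 212.97620948997866, 'R': array([[ 0.95102148, -0.3082548 , -0.0231758 ],
       [-0.22207119, -0.62912453, -0.74490718],
       [ 0.21504075,  0.71356941, -0.66676546]]), 't': array([-0.52937627,  0.18965442,  0.83498397])}
wrist {'fovy': 65.70646984690485, 'cx': 281.05724746518416, 'cy': 211.36284750646482, 'R': array([[ 0.27572487, -0.96123299, -0.00263319],
       [-0.91207081, -0.26248587,  0.31500477],
       [-0.30348416, -0.08445299, -0.94908643]]), 't': array([-0.5503005 , -0.04277908,  0.38035913])}
```

View pics/scene0.png

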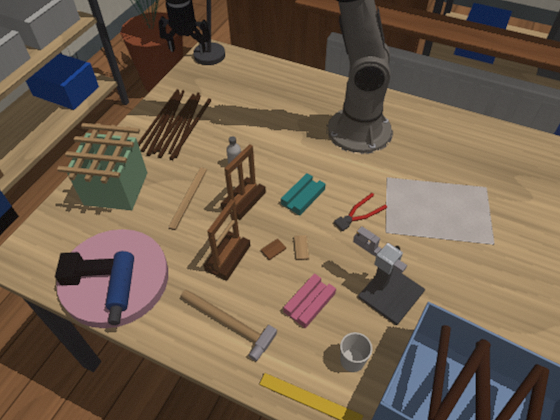

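View pics/side0.png

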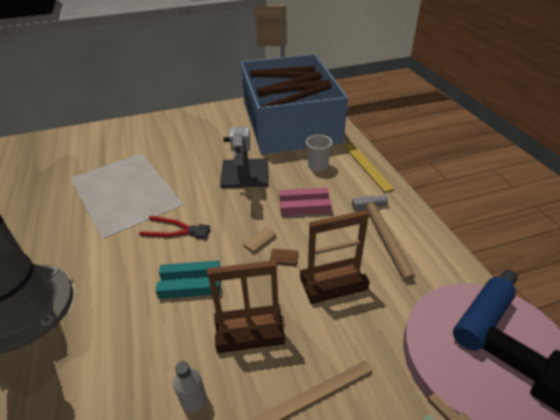

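View pics/wrist0.png

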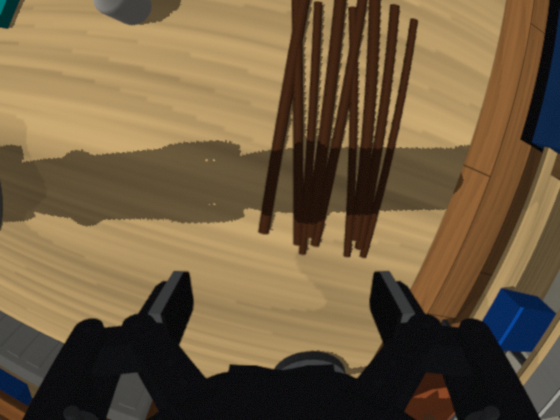

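Two candidate frames are standing in dark blocks: in the side view at about (247,305) and (337,255), in the scene view at (242,185) and (230,240). I'll enlarge both, and the stand too.

Run:
```python
import cv2, numpy as np, pickle
d=pickle.load(open("s0.pkl","rb"))
def crop(n,x,y,w,h,k):
    p=cv2.cvtColor(d[n][0],cv2.COLOR_RGB2BGR)[y:y+h,x:x+w]; p=cv2.convertScaleAbs(p,alpha=1.4,beta=10)
    return cv2.resize(p,(w*k,h*k),interpolation=cv2.INTER_CUBIC)
a=crop("side",200,200,180,150,4); cv2.imwrite("pics/c1.png",a)
b=crop("scene",190,140,90,140,4); c=crop("scene",345,220,90,140,4); cv2.imwrite("pics/c2.png",np.hstack([b,c]))
```

```text
(no output)
```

View pics/c1.png

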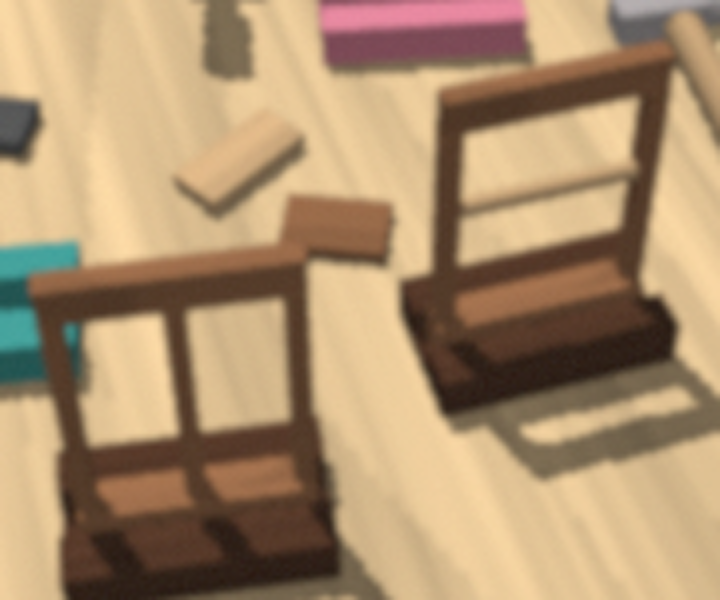

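View pics/c2.png

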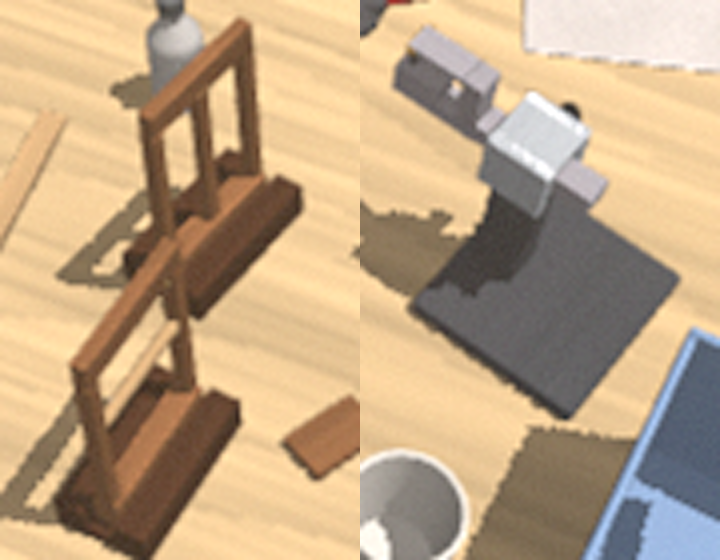

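The crossbar frame is the one at side (337,255) / scene (230,240): light round level bar. The other, at side (247,305), has a square upright bar. I'll measure the frame and the stand from depth.

```bash
cat > h.py <<'E'
import numpy as np, cv2
def cloud(p,z,c):
    H,W=z.shape; f=H/2/np.tan(np.radians(c['fovy'])/2)
    u,v=np.meshgrid(np.arange(W),np.arange(H))
    X=np.stack([(u-c['cx'])/f*z,(v-c['cy'])/f*z,z],-1)
    return (X-c['t'])@c['R']   # R^T (X-t)
def proj(X,c):
    f=210/np.tan(np.radians(c['fovy'])/2); q=np.asarray(X)@c['R'].T+c['t']
    return q[...,:2]/q[...,2:]*f+[c['cx'],c['cy']]
def ray(u,v,c,h):
    f=210/np.tan(np.radians(c['fovy'])/2); d=np.array([(u-c['cx'])/f,(v-c['cy'])/f,1])@c['R']; o=-c['t']@c['R']
    return o+d*(h-o[2])/d[2]
E
python3 - <<'E'
import pickle; from h import *
d=pickle.load(open("s0.pkl","rb"))
for n,roi in [("scene",(190,180,280,285)),("side",(290,200,380,305))]:
    W=cloud(*d[n]); x0,y0,x1,y1=roi
    P=W[y0:y1,x0:x1].reshape(-1,3); v=d[n][1][y0:y1,x0:x1].ravel()>0; P=P[v]
    print(n,np.histogram(P[:,2],np.arange(-.01,.21,.01)))
    for lo,hi in [(.17,.2),(.015,.032)]:
        m=(P[:,2]>lo)&(P[:,2]<hi); Q=P[m]
        if len(Q)>5: 
            q=Q[:,:2].astype(np.float32); print(lo,len(Q),Q.mean(0),np.median(Q[:,2]),cv2.minAreaRect(q))
for n,roi in [("scene",(340,215,430,330)),("side",(210,115,275,190))]:
    W=cloud(*d[n]); x0,y0,x1,y1=roi
    P=W[y0:y1,x0:x1].reshape(-1,3); 
    print(n,np.histogram(P[:,2],np.arange(-.01,.25,.01)))
    for lo,hi in [(.008,.02),(.155,.165),(.165,.18),(.18,.25)]:
        m=(P[:,2]>lo)&(P[:,2]<hi); Q=P[m]
        if len(Q)>5:
            q=Q[:,:2].astype(np.float32); print(lo,len(Q),Q.mean(0),np.median(Q[:,2]),cv2.minAreaRect(q))
E
```

```text
scene (array([3030, 3481,  344,  973,  598,   65,   43,   44,   47,   56,   45,
         47,  145,   43,   38,   39,   29,   40,   77,  208,   27]), array([-0.01,  0.  ,  0.01,  0.02,  0.03,  0.04,  0.05,  0.06,  0.07,
        0.08,  0.09,  0.1 ,  0.11,  0.12,  0.13,  0.14,  0.15,  0.16,
        0.17,  0.18,  0.19,  0.2 ]))
0.17 312 [ 0.62841932 -0.15241399  0.18397786] 0.18621864069462274 ((0.6238763332366943, -0.1539442241191864), (0.014679886400699615, 0.11296222358942032), 87.46330261230469)
0.015 1253 [ 0.55075655 -0.16870427  0.02668204] 0.02739108974798086 ((0.525180459022522, -0.1811000406742096), (0.3391610383987427, 0.20498421788215637), 35.295738220214844)
side (array([1667, 3283,  579, 1641,  575,   48,   47,   53,   44,   55,   54,
         53,  277,   56,   55,   58,   64,  106,  231,  458,    7]), array([-0.01,  0.  ,  0.01,  0.02,  0.03,  0.04,  0.05,  0.06,  0.07,
        0.08,  0.09,  0.1 ,  0.11,  0.12,  0.13,  0.14,  0.15,  0.16,
        0.17,  0.18,  0.19,  0.2 ]))
0.17 696 [ 0.61934313 -0.15547776  0.18272936] 0.185312041324267 ((0.6215818524360657, -0.151976615
[... 1350 characters left out ...]
 ,  0.01,  0.02,  0.03,  0.04,  0.05,  0.06,  0.07,
        0.08,  0.09,  0.1 ,  0.11,  0.12,  0.13,  0.14,  0.15,  0.16,
        0.17,  0.18,  0.19,  0.2 ,  0.21,  0.22,  0.23,  0.24]))
0.008 1070 [0.54784366 0.28059221 0.01405036] 0.014158267530811884 ((0.5925741195678711, 0.39407140016555786), (0.3810911178588867, 0.1419147253036499), 66.12844848632812)
0.155 183 [0.53136649 0.23807926 0.15834386] 0.1582503988905687 ((0.5242841839790344, 0.21575123071670532), (0.11690914630889893, 0.04759150370955467), 75.42108154296875)
0.165 138 [0.51447095 0.18185438 0.175116  ] 0.17590150885107103 ((0.5151078104972839, 0.1872914731502533), (0.05977293848991394, 0.02097981795668602), 76.04872131347656)
```

Run:
```python
import pickle; from h import *
d=pickle.load(open("s0.pkl","rb"))
def big(Q):
    q=((Q[:,:2])*2000).astype(int); o=q.min(0); im=np.zeros((q.max(0)-o+1)[::-1],np.uint8); im[q[:,1]-o[1],q[:,0]-o[0]]=255
    im=cv2.dilate(im,np.ones((9,9))); n,l,s,_=cv2.connectedComponentsWithStats(im); k=1+np.argmax(s[1:,4]); return Q[l[q[:,1]-o[1],q[:,0]-o[0]]==k]
for n,roi in [("scene",(340,215,430,330)),("side",(210,115,275,190))]:
    p,z,c=d[n]; W=cloud(p,z,c); x0,y0,x1,y1=roi
    P=W[y0:y1,x0:x1].reshape(-1,3); C=p[y0:y1,x0:x1].reshape(-1,3).astype(int)
    for name,lo,hi,m2 in [("base",.006,.022,C.max(1)<110),("clamp",.154,.163,C.max(1)>0),("lip",.171,.182,C.max(1)>0)]:
        Q=big(P[(P[:,2]>lo)&(P[:,2]<hi)&m2]); (cx,cy),(w,h),a=cv2.minAreaRect(Q[:,:2].astype(np.float32)); print(n,name,len(Q),np.round([cx,cy,w,h,a],4),np.median(Q[:,2]))
    # profile of hook: points within 13mm of axis
    k=1
p=[]
for n,(x,y,w,h,k) in {"scene":(345,220,80,60,5),"side":(215,118,60,60,6)}.items():
    p.append(cv2.resize(cv2.convertScaleAbs(cv2.cvtColor(d[n][0],cv2.COLOR_RGB2BGR)[y:y+h,x:x+w],alpha=1.4),(400,int(400*h/w)),interpolation=cv2.INTER_CUBIC))
p[0]=cv2.copyMakeBorder(p[0],0,400-p[0].shape[0],0,0,0)
cv2.imwrite("pics/c3.png",np.hstack(p))
```

```text
scene base 1845 [ 0.5481  0.2802  0.1199  0.1326 73.957 ] 0.01331339913083906
scene clamp 317 [5.37400e-01 2.47400e-01 4.42000e-02 4.97000e-02 7.43005e+01] 0.15732592577460622
scene lip 169 [5.19300e-01 1.85800e-01 5.45000e-02 2.49000e-02 7.34983e+01] 0.17497850537987042
side base 991 [ 0.5436  0.281   0.1227  0.1281 74.6156] 0.014137430368409956
side clamp 161 [5.33300e-01 2.48200e-01 4.44000e-02 5.01000e-02 6.91603e+01] 0.15820878129587623
side lip 125 [5.15700e-01 1.85700e-01 5.61000e-02 2.11000e-02 7.39442e+01] 0.17618915648462033
```

View pics/c3.png

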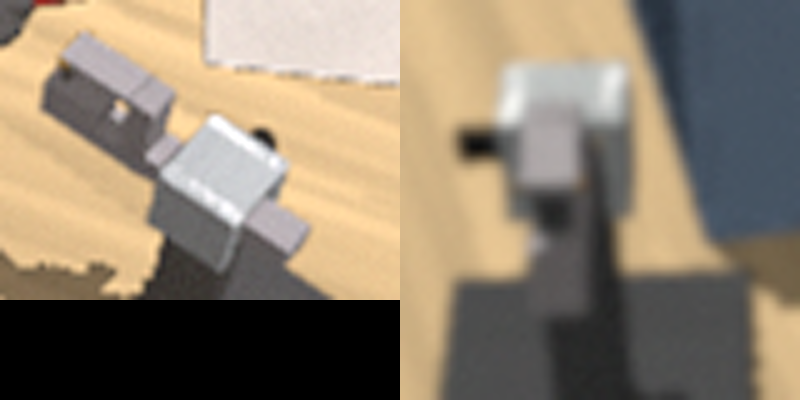

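Both views agree to about 2–4 mm: frame rail centre ≈ (0.6225, −0.153), yaw about −2.3°. Stand origin ≈ (0.536, 0.247), its x at 74.1° world, lip centre 64 mm before the post, tip at about −91 mm. I'll move above the frame.

Call:
{"method": "arm_command", "body": {"moves": "5 4 1 -4 100; 10 8 2 -8 100; 15 12 2 -12 100; 20 16 2 -15 100; 25 20 2 -18.3 100"}}

```text
time_s: 0.78
tcp_pos: [0.3952, -0.3326, 0.2753]
orientation: [-3.139, 0.067, 0.0]
contact_force: [1.3, -0.3, -0.1]
gripper_width: 0.0853
```

Call:
{"method": "arm_command", "body": {"moves": "5 4 0 0 100; 10 8 0 0 100; 15 12 0 0 100; 20 15.5 0 0 100; 22 17.3 0 0 100"}}

```text
time_s: 1.4
tcp_pos: [0.6174, -0.1554, 0.2742]
orientation: [-3.137, 0.059, 0.001]
contact_force: [-0.1, -0.6, -0.1]
gripper_width: 0.0854
```

```bash
cat > st.py <<'E'
from bench import *
import numpy as np
from scipy.spatial.transform import Rotation as R
def st():
    o=get_obs(); M=R.from_rotvec(o['orientation']).as_matrix()
    print('t',round(o['time_s'],3),'tcp',o['tcp_pos'].round(4),'yang',np.degrees(np.arctan2(M[1,1],M[0,1])).round(2),'tilt',M[:,2].round(4),'F',o['contact_force'].round(2),'T',o['wrist_torque'].round(3),'w',round(o['gripper_width'],4),'v',abs(o['joint_vel']).max().round(3)); return o
E
python3 - <<'E'
from st import *; import cv2,pickle; st(); c=calibration("wrist"); p,z=snapshot("wrist"); pickle.dump((p,z,c),open("w1.pkl","wb")); cv2.imwrite("pics/w1.png",p[:,:,::-1])
E
```

```text
t 1.4 tcp [ 0.6174 -0.1554  0.2742] yang -92.17 tilt [-5.0e-04  4.4e-03 -1.0e+00] F [-0.08 -0.57 -0.14] T [-0.003  0.071  0.061] w 0.0854 v 0.452
```

View pics/w1.png

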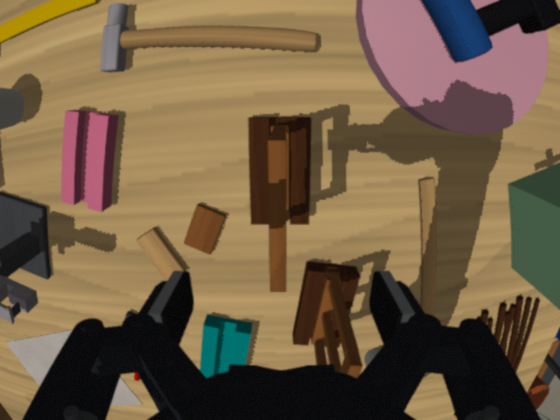

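```bash
cat >> h.py <<'E'
def fcloud(p,z,c):
    H,W=z.shape; f=H/2/np.tan(np.radians(c['fovy'])/2)
    u,v=np.meshgrid(np.arange(W),np.arange(H)); a=u-c['cx']; b=v-c['cy']; r=np.hypot(a,b)+1e-9; th=r/f
    k=np.tan(th)/r
    return (np.stack([a*k*z,b*k*z,z],-1)-c['t'])@c['R']
E
python3 - <<'E'
import pickle; from h import *
p,z,c=pickle.load(open("w1.pkl","rb")); W=fcloud(p,z,c)
R=W[100:300,240:320]
for lo,hi in [(.18,.195),(.024,.031)]:
    m=(R[...,2]>lo)&(R[...,2]<hi); Q=R[m]; print(len(Q),np.median(Q[:,2]) if len(Q) else 0, cv2.minAreaRect(Q[:,:2].astype(np.float32)) if len(Q) else 0)
    v,u=np.nonzero(m); print(u.min()+240,u.max()+240,v.min()+100,v.max()+100)
E
```

```text
2693 0.18809348908923706 ((0.6220676302909851, -0.15458597242832184), (0.011818851344287395, 0.11019895225763321), 88.13665771484375)
268 286 139 291
4623 0.028089634799734788 ((0.5687081813812256, -0.15730319917201996), (0.2386997789144516, 0.07919875532388687), 2.5512328147888184)
248 319 118 299
```

The wrist view gives the rail exactly (11.8 × 110.2 mm, z 0.188): centre (0.6221, −0.1546), normal at 88.1°. I'll descend and grip.

Call:
{"method": "arm_command", "body": {"moves": "0.5 0.1 -2 0.3 100; 0.5 0.1 -4.5 0.3 100; 0.5 0.1 -7 0.3 100; 0.5 0.1 -8.5 0.3 100; 0.5 0.1 -9.1 0.3 100"}}

```text
time_s: 2.08
tcp_pos: [0.624, -0.1506, 0.1816]
orientation: [-3.133, 0.044, 0.0]
contact_force: [-0.6, -0.0, 0.2]
gripper_width: 0.0854
```

Call:
{"method": "arm_command", "body": {"moves": "0 0 0 0 100; 0 0 0 0 60; 0 0 0 0 40; 0 0 0 0 30; 0 0 0 0 25"}}

```text
time_s: 2.7
tcp_pos: [0.6241, -0.1506, 0.1818]
orientation: [-3.133, 0.044, -0.0]
contact_force: [-0.7, -0.1, -0.5]
gripper_width: 0.0215
```

```bash
python3 -c "from st import *; st()"
```

```text
t 2.7 tcp [ 0.6241 -0.1506  0.1818] yang -91.62 tilt [ 3.0e-04  8.3e-03 -1.0e+00] F [-0.68 -0.09 -0.52] T [-0.017  0.031 -0.007] w 0.0215 v 0.002
```

Call:
{"method": "arm_command", "body": {"moves": "-0.2 -0.4 0 -0.2 25; -0.2 -0.4 0 -0.2 25; -0.2 -0.4 0 -0.2 25; -0.2 -0.4 0 -0.2 25; -0.2 -0.4 0 -0.2 25"}}

```text
time_s: 3.32
tcp_pos: [0.6221, -0.1545, 0.1818]
orientation: [-3.133, 0.049, -0.0]
contact_force: [-0.5, -0.0, 0.5]
gripper_width: 0.0213
```

```bash
python3 -c "from st import *; st()"
```

```text
t 3.325 tcp [ 0.6221 -0.1545  0.1818] yang -91.81 tilt [ 4.0e-04  8.4e-03 -1.0e+00] F [-0.5  -0.04  0.48] T [-0.    -0.037 -0.033] w 0.0213 v 0.001
```

Aligned with the rail; closing.

Call:
{"method": "arm_command", "body": {"moves": "0 0 0 0 18; 0 0 0 0 12; 0 0 0 0 6; 0 0 0 0 0; 0 0 0 0 0"}}

```text
time_s: 3.95
tcp_pos: [0.6223, -0.1544, 0.1819]
orientation: [-3.133, 0.049, -0.001]
contact_force: [0.5, 0.7, 0.3]
gripper_width: 0.0112
```

```bash
python3 -c "from st import *; st()"
```

```text
t 3.95 tcp [ 0.6223 -0.1544  0.1819] yang -91.8 tilt [ 8.0e-04  8.5e-03 -1.0e+00] F [0.51 0.66 0.34] T [ 0.108 -0.068 -0.   ] w 0.0112 v 0.002
```

Call:
{"method": "arm_command", "body": {"moves": "0 0 0.5 0 0; 0 0 1 0 0; 0 0 1.5 0 0; 0 0 2.2 0 0; 0 0 3 0 0"}}

```text
time_s: 4.58
tcp_pos: [0.6223, -0.1544, 0.2124]
orientation: [-3.133, 0.049, -0.001]
contact_force: [0.1, -0.1, -0.4]
gripper_width: 0.0107
```

Call:
{"method": "arm_command", "body": {"moves": "0 0 1.5 0 0; 0 0 3 0 0; 0 0 4.5 0 0; 0 0 6 0 0; 0 0 6 0 0"}}

```text
time_s: 5.2
tcp_pos: [0.6232, -0.1545, 0.2746]
orientation: [-3.133, 0.049, -0.007]
contact_force: [0.6, 0.5, -0.7]
gripper_width: 0.0112
```

Run:
```python
from st import *; import cv2,pickle; st()
d={}
for n in ["side","wrist"]:
    c=calibration(n); p,z=snapshot(n); d[n]=(p,z,c)
pickle.dump(d,open("s2.pkl","wb"))
a=cv2.resize(d["side"][0][120:320,240:400,::-1],(480,600)); cv2.imwrite("pics/s2.png",a); cv2.imwrite("pics/w2.png",d["wrist"][0][:,:,::-1])
```

```text
t 5.2 tcp [ 0.6232 -0.1545  0.2746] yang -91.8 tilt [ 0.0045  0.0078 -1.    ] F [ 0.6   0.53 -0.72] T [-0.015  0.008  0.022] w 0.0112 v 0.042
```

View pics/s2.png

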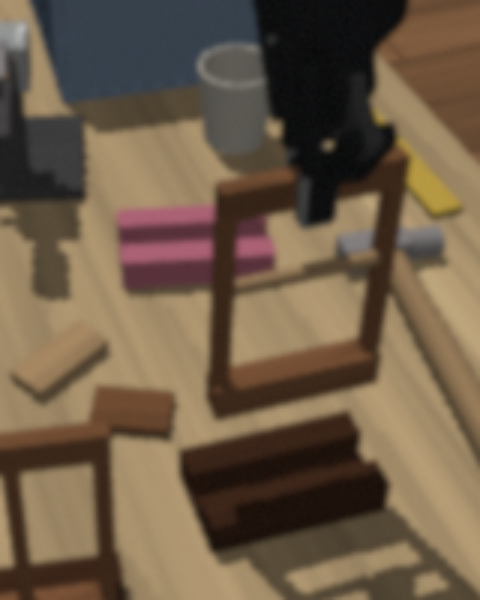

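View pics/w2.png

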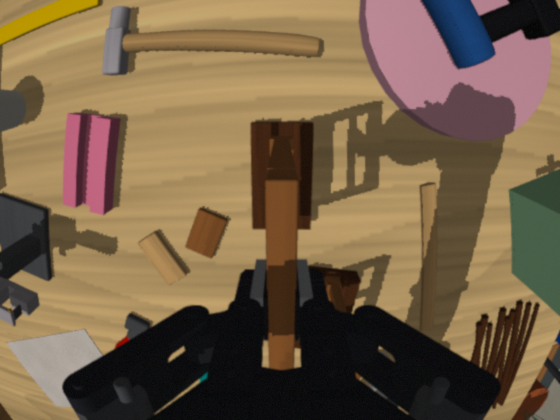

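The frame is out and upright in the fingers, with block_a empty below it. Carrying it to in front of the mouth.

Call:
{"method": "arm_command", "body": {"moves": "-1 2 0 -1 0; -2.5 5 0 -3 0; -4 8 0 -5 0; -6 12 0 -7 0; -7.5 15 0 -9 0"}}

```text
time_s: 5.92
tcp_pos: [0.5456, -0.0022, 0.2714]
orientation: [-3.119, 0.294, 0.002]
contact_force: [-0.1, 0.1, -0.8]
gripper_width: 0.0115
```

Call:
{"method": "arm_command", "body": {"moves": "-1.5 3 0 -1.5 0; -3 6 0 -3 0; -4.3 8.7 0 -4.3 0; -5.1 10.2 0 -5 0; -5.3 10.7 0 -5.1 0"}}

```text
time_s: 6.55
tcp_pos: [0.4916, 0.106, 0.2708]
orientation: [-3.103, 0.428, 0.004]
contact_force: [0.3, 0.3, -1.5]
gripper_width: 0.011
```

Call:
{"method": "arm_command", "body": {"moves": "0 0 0 0 0; 0 0 0 0 0; 0 0 0 0 0; 0 0 0 0 0; 0 0 0 0 0"}}

```text
time_s: 7.18
tcp_pos: [0.4917, 0.1057, 0.2708]
orientation: [-3.103, 0.429, 0.004]
contact_force: [1.4, 0.7, -0.1]
gripper_width: 0.0109
```

Run:
```python
from st import *; import cv2,pickle; st()
d={}
for n in ["scene","side","wrist"]:
    c=calibration(n); p,z=snapshot(n); d[n]=(p,z,c); cv2.imwrite(f"pics/{n}3.png",p[:,:,::-1])
pickle.dump(d,open("s3.pkl","wb"))
a=cv2.resize(d["scene"][0][180:330,320:460,::-1],(560,600)); cv2.imwrite("pics/sc3.png",a)
```

```text
t 7.175 tcp [0.4917 0.1057 0.2708] yang -105.75 tilt [-0.0011  0.0092 -1.    ] F [ 1.42  0.67 -0.11] T [-0.021  0.015  0.014] w 0.0109 v 0.004
```

View pics/sc3.png

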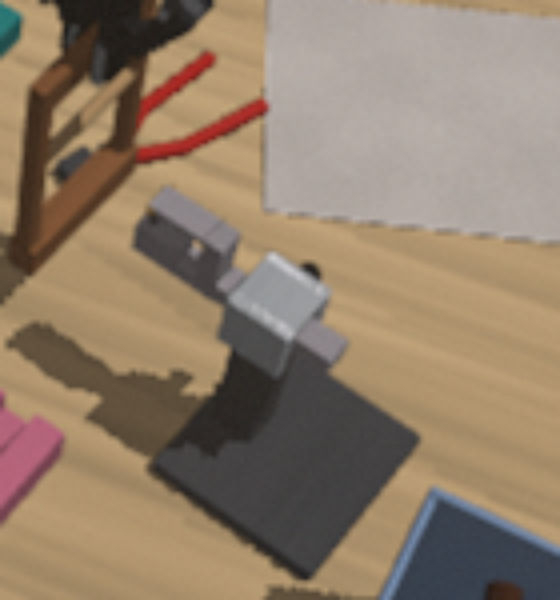

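View pics/wrist3.png

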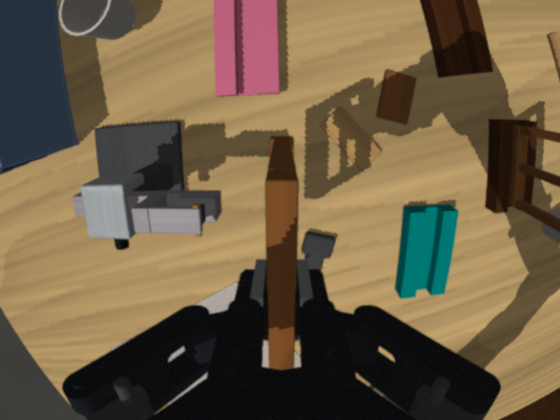

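The wrist view shows rail (282,260), lip (175,220) and clamp (107,210) together, so I'll measure the hook relative to the frame from here.

Run:
```python
import pickle; from h import *
p,z,c=pickle.load(open("s3.pkl","rb"))["wrist"]; W=fcloud(p,z,c)
def f(name,R,lo,hi):
    m=(R[...,2]>lo)&(R[...,2]<hi); Q=R[m]; r=cv2.minAreaRect(Q[:,:2].astype(np.float32)); print(name,len(Q),np.median(Q[:,2]).round(4),np.round([*r[0],*r[1],r[2]],4)); return Q
H=W[170:250,70:230]
L=f("lip",H,.171,.181); f("clamp",H,.154,.162); f("rail",W[170:260,262:302],.266,.285); 
f("base",W[110:215,95:185],.01,.018)
S=np.array([.274,.962]);S/=np.linalg.norm(S)
print("lip along",np.percentile(L[:,:2]@S,[0,1,99,100]))
# stand-frame profile, origin guess from clamp
o=np.array([.5358,.2473]); Y=np.array([-S[1],S[0]])
q=H.reshape(-1,3); a=(q[:,:2]-o)@S; b=(q[:,:2]-o)@Y
m=(abs(b)<.02)&(q[:,2]>.12)&(q[:,2]<.185)
for k in np.arange(-.1,-.02,.004):
    s=m&(a>k)&(a<k+.004)
    if s.any(): print(round(k,3),s.sum(),'z',np.percentile(q[s,2],[0,10,50,90,100]).round(4),'b',b[s].min().round(4),b[s].max().round(4))
```

```text
lip 1905 0.176 [5.1690e-01 1.8540e-01 5.3900e-02 2.4100e-02 7.2253e+01]
clamp 2480 0.1581 [5.24600e-01 2.14900e-01 1.12200e-01 4.80000e-02 7.28771e+01]
rail 2778 0.277 [5.29400e-01 9.28000e-02 1.21000e-02 3.18000e-02 7.41304e+01]
base 4028 0.0142 [ 0.5658  0.2736  0.1211  0.0844 72.5749]
lip along [0.29294086 0.29340327 0.34606321 0.34686407]
-0.1 190 z [0.1253 0.1285 0.1408 0.15   0.151 ] b -0.0081 0.0121
-0.096 160 z [0.126  0.1372 0.1499 0.1509 0.1519] b -0.0083 0.0114
-0.092 398 z [0.1265 0.1487 0.164  0.1763 0.1776] b -0.0101 0.014
-0.088 228 z [0.1261 0.1412 0.1757 0.1768 0.1781] b -0.01 0.0129
-0.084 206 z [0.1268 0.1392 0.1756 0.1768 0.1775] b -0.0087 0.0116
-0.08 224 z [0.1258 0.1411 0.1754 0.1766 0.1778] b -0.0088 0.0115
-0.076 217 z [0.126  0.1396 0.1755 0.1767 0.1774] b -0.0086 0.0116
-0.072 219 z [0.1263 0.1422 0.1756 0.1769 0.1779] b -0.0087 0.0116
-0.068 186 z [0.1261 0.1478 0.1757 0.1768 0.1777] b -0.0085 0.0117
-0.064 167 z [0.1278 0.1357 0.176  0.1769 0.1777] b -0.0083 0.012
-0.06 204 z [0.1272 0.1354 0.1755 0.1766 0.1781] b -0.0083 0.012
-0.056 199 z [0.1273 0.1353 0.1757 0.1768 0.1775] b -0.0082 0.0119
-0.052 294 z [0.127  0.1378 0.1644 0.1764 0.1776] b -0.0087 0.0124
-0.048 198 z [0.1273 0.1406 0.1756 0.1768 0.1779] b -0.0086 0.0118
-0.044 202 z [0.1251 0.1384 0.1755 0.1767 0.178 ] b -0.0087 0.0116
-0.04 100 z [0.1256 0.1343 0.1753 0.1766 0.1772] b -0.0085 0.0119
-0.036 34 z [0.1286 0.13   0.1395 0.1427 0.1433] b -0.0084 -0.0047
-0.032 42 z [0.1285 0.1313 0.1417 0.143  0.1444] b -0.0084 -0.002
-0.028 51 z [0.1283 0.1325 0.1418 0.143  0.1434] b -0.0085 -0.0004
-0.024 510 z [0.1202 0.1321 0.1536 0.1583 0.1599] b -0.02 0.02
```

The hook tip is at about −101 mm, so I expect the back wall at about −55 mm. The frame's yaw matches (74.1°). Lining up 14 mm before the tip, with the bar at 158 mm.

Call:
{"method": "arm_command", "body": {"moves": "0.3 0 -1 0 0; 0.4 0.4 -2 0 0; 0.6 1.2 -3 0 0; 0.8 2 -4 0 0; 1 2.6 -4.3 0 0"}}

```text
time_s: 7.95
tcp_pos: [0.5011, 0.1329, 0.2267]
orientation: [-3.104, 0.427, 0.007]
contact_force: [0.7, 0.1, -1.2]
gripper_width: 0.0113
```

Call:
{"method": "arm_command", "body": {"moves": "0 0 0 0 0; 0 0 0 0 0; 0 0 0 0 0; 0 0 0 0 0; 0 0 0 0 0"}}

```text
time_s: 8.57
tcp_pos: [0.5012, 0.1327, 0.2269]
orientation: [-3.104, 0.427, 0.006]
contact_force: [0.7, 0.6, -0.5]
gripper_width: 0.011
```

```bash
cat >> st.py <<'E'
def sf(o):
    S=np.array([.274,.9617]); Y=np.array([-.9617,.274]); r=o['tcp_pos'][:2]-[.5346,.2476]; F=o['contact_force']
    print('along',(r@S).round(4),'lat',(r@Y).round(4),'barz',(o['tcp_pos'][2]-.0699).round(4),'Fal',(F[:2]@S).round(2),'Flat',(F[:2]@Y).round(2),'Fz',F[2].round(2))
E
python3 - <<'E'
from st import *; import cv2,pickle; o=st(); sf(o)
d={}
for n in ["scene","side"]:
    c=calibration(n); p,z=snapshot(n); d[n]=(p,z,c)
pickle.dump(d,open("s4.pkl","wb"))
a=cv2.resize(d["scene"][0][190:290,340:430,::-1],(400,444)); b=cv2.resize(d["side"][0][90:190,200:290,::-1],(400,444)); cv2.imwrite("pics/sc4.png",np.hstack([a,b]))
E
```

```text
t 8.575 tcp [0.5012 0.1327 0.2269] yang -105.67 tilt [-0.0026  0.0091 -1.    ] F [ 0.66  0.6  -0.54] T [ 0.039 -0.025 -0.035] w 0.011 v 0.003
along -0.1197 lat 0.0007 barz 0.157 Fal 0.76 Flat -0.47 Fz -0.54
```

View pics/sc4.png

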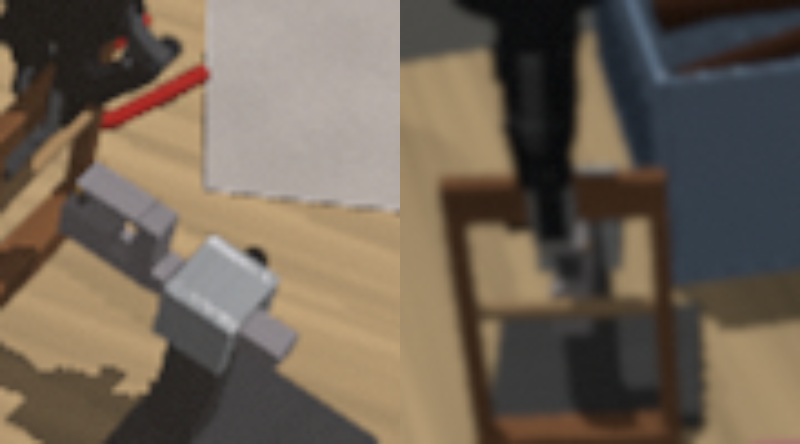

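The bar is level and lined up with the hook. Moving slowly into the mouth.

Call:
{"method": "arm_command", "body": {"moves": "0.17 0.3 0.15 0 0; 0.3 0.75 0.15 0 0; 0.42 1.2 0.15 0 0; 0.5 1.5 0.15 0 0; 0.56 1.7 0.15 0 0"}}

```text
time_s: 9.3
tcp_pos: [0.5067, 0.1501, 0.2282]
orientation: [-3.104, 0.426, 0.007]
contact_force: [-0.1, 0.1, -1.5]
gripper_width: 0.011
```

```bash
python3 -c "
from st import *; sf(st())"
```

```text
t 9.3 tcp [0.5067 0.1501 0.2282] yang -105.64 tilt [-0.003   0.0092 -1.    ] F [-0.1   0.09 -1.54] T [-0.003 -0.019  0.028] w 0.011 v 0.029
along -0.1014 lat 0.0001 barz 0.1583 Fal 0.06 Flat 0.12 Fz -1.54
```

Call:
{"method": "arm_command", "body": {"moves": "0.11 0.4 0 0 0; 0.22 0.8 0 0 0; 0.33 1.2 0 0 0; 0.44 1.6 0 0 0; 0.52 1.85 0 0 0"}}

```text
time_s: 9.93
tcp_pos: [0.5118, 0.1684, 0.228]
orientation: [-3.105, 0.427, 0.007]
contact_force: [-1.3, -2.1, -1.8]
gripper_width: 0.0113
```

```bash
python3 -c "
from st import *; sf(st())"
```

```text
t 9.925 tcp [0.5118 0.1684 0.228 ] yang -105.65 tilt [-0.0036  0.0084 -1.    ] F [-1.28 -2.12 -1.81] T [-0.489  0.111  0.002] w 0.0113 v 0.036
along -0.0824 lat 0.0002 barz 0.1581 Fal -2.39 Flat 0.65 Fz -1.81
```

The keeper yields at about 2 N. Going on, more slowly as the wall gets near.

Call:
{"method": "arm_command", "body": {"moves": "0.07 0.25 0 0 0; 0.14 0.5 0 0 0; 0.2 0.75 0 0 0; 0.27 0.95 0 0 0; 0.3 1.1 0 0 0"}}

```text
time_s: 10.55
tcp_pos: [0.5149, 0.1799, 0.228]
orientation: [-3.104, 0.426, 0.007]
contact_force: [-0.4, -0.2, -3.4]
gripper_width: 0.0112
```

```bash
python3 -c "
from st import *; sf(st())"
```

```text
t 10.55 tcp [0.5149 0.1799 0.228 ] yang -105.64 tilt [-0.0035  0.0089 -1.    ] F [-0.41 -0.23 -3.41] T [-0.216  0.062 -0.029] w 0.0112 v 0.021
along -0.0705 lat 0.0004 barz 0.1581 Fal -0.33 Flat 0.33 Fz -3.41
```

Call:
{"method": "arm_command", "body": {"moves": "0.03 0.1 0 0 0; 0.05 0.2 0 0 0; 0.08 0.3 0 0 0; 0.11 0.4 0 0 0; 0.13 0.46 0 0 0"}}

```text
time_s: 11.18
tcp_pos: [0.5163, 0.1847, 0.2282]
orientation: [-3.104, 0.426, 0.007]
contact_force: [-0.9, 0.6, -1.2]
gripper_width: 0.0112
```

```bash
python3 -c "
from st import *; sf(st())"
```

```text
t 11.175 tcp [0.5163 0.1847 0.2282] yang -105.63 tilt [-0.003   0.0092 -1.    ] F [-0.94  0.6  -1.17] T [-0.075 -0.011 -0.005] w 0.0112 v 0.008
along -0.0655 lat 0.0003 barz 0.1583 Fal 0.32 Flat 1.07 Fz -1.17
```

Call:
{"method": "arm_command", "body": {"moves": "0.01 0.05 0 0 0; 0.03 0.1 0 0 0; 0.04 0.15 0 0 0; 0.06 0.2 0 0 0; 0.07 0.25 0 0 0"}}

```text
time_s: 11.8
tcp_pos: [0.517, 0.1872, 0.2282]
orientation: [-3.104, 0.426, 0.007]
contact_force: [-0.0, -0.3, -0.3]
gripper_width: 0.0113
```

```bash
python3 -c "
from st import *; sf(st())"
```

```text
t 11.8 tcp [0.517  0.1872 0.2282] yang -105.63 tilt [-0.003   0.0092 -1.    ] F [-0.04 -0.33 -0.32] T [-0.053  0.041 -0.035] w 0.0113 v 0.008
along -0.0629 lat 0.0003 barz 0.1583 Fal -0.33 Flat -0.06 Fz -0.32
```

Call:
{"method": "arm_command", "body": {"moves": "0.01 0.04 0 0 0; 0.02 0.08 0 0 0; 0.03 0.12 0 0 0; 0.04 0.16 0 0 0; 0.05 0.2 0 0 0"}}

```text
time_s: 12.42
tcp_pos: [0.5175, 0.1892, 0.2282]
orientation: [-3.104, 0.426, 0.007]
contact_force: [0.5, 0.1, -1.0]
gripper_width: 0.0112
```

```bash
python3 -c "
from st import *; sf(st())"
```

```text
t 12.425 tcp [0.5175 0.1892 0.2282] yang -105.63 tilt [-0.003   0.0092 -1.    ] F [ 0.52  0.12 -0.96] T [-0.038  0.009 -0.025] w 0.0112 v 0.008
along -0.0608 lat 0.0004 barz 0.1583 Fal 0.25 Flat -0.47 Fz -0.96
```

Call:
{"method": "arm_command", "body": {"moves": "0.01 0.04 0 0 0; 0.02 0.08 0 0 0; 0.03 0.12 0 0 0; 0.04 0.16 0 0 0; 0.05 0.2 0 0 0"}}

```text
time_s: 13.05
tcp_pos: [0.5181, 0.1912, 0.2282]
orientation: [-3.104, 0.426, 0.007]
contact_force: [0.7, -0.1, -1.7]
gripper_width: 0.0112
```

```bash
python3 -c "
from st import *; sf(st())"
```

```text
t 13.05 tcp [0.5181 0.1912 0.2282] yang -105.63 tilt [-0.003   0.0092 -1.    ] F [ 0.66 -0.14 -1.66] T [ 0.004 -0.041  0.036] w 0.0112 v 0.007
along -0.0587 lat 0.0005 barz 0.1583 Fal 0.05 Flat -0.68 Fz -1.66
```

Call:
{"method": "arm_command", "body": {"moves": "0.01 0.04 0 0 0; 0.02 0.08 0 0 0; 0.03 0.12 0 0 0; 0.04 0.16 0 0 0; 0.05 0.2 0 0 0"}}

```text
time_s: 13.68
tcp_pos: [0.5185, 0.1933, 0.2282]
orientation: [-3.104, 0.426, 0.007]
contact_force: [-0.6, 0.2, -1.2]
gripper_width: 0.0114
```

```bash
python3 -c "
from st import *; sf(st())
import cv2
p,z=snapshot('scene'); cv2.imwrite('pics/sc5.png',cv2.resize(p[190:290,340:430,::-1],(540,600),interpolation=cv2.INTER_CUBIC))"
```

```text
t 13.675 tcp [0.5185 0.1933 0.2282] yang -105.63 tilt [-0.003   0.0092 -1.    ] F [-0.6   0.15 -1.18] T [ 0.007 -0.013  0.007] w 0.0114 v 0.007
along -0.0566 lat 0.0006 barz 0.1583 Fal -0.02 Flat 0.62 Fz -1.18
```

View pics/sc5.png

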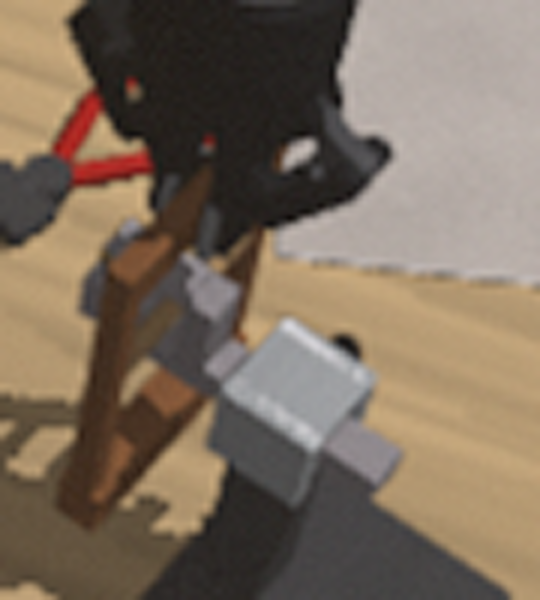

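Call:
{"method": "arm_command", "body": {"moves": "0.01 0.03 0 0 0; 0.02 0.06 0 0 0; 0.03 0.1 0 0 0; 0.03 0.12 0 0 0; 0.04 0.15 0 0 0"}}

```text
time_s: 14.35
tcp_pos: [0.5189, 0.1948, 0.2282]
orientation: [-3.104, 0.426, 0.007]
contact_force: [-0.4, 0.6, -0.9]
gripper_width: 0.011
```

```bash
python3 -c "
from st import *; sf(st())"
```

```text
t 14.35 tcp [0.5189 0.1948 0.2282] yang -105.63 tilt [-0.003   0.0092 -1.    ] F [-0.42  0.57 -0.89] T [-0.021 -0.002  0.005] w 0.011 v 0.005
along -0.055 lat 0.0006 barz 0.1583 Fal 0.43 Flat 0.56 Fz -0.89
```

Call:
{"method": "arm_command", "body": {"moves": "0.01 0.03 0 0 0; 0.02 0.06 0 0 0; 0.03 0.1 0 0 0; 0.04 0.12 0 0 0; 0.05 0.15 0 0 0"}}

```text
time_s: 14.98
tcp_pos: [0.5192, 0.1954, 0.2282]
orientation: [-3.105, 0.427, 0.008]
contact_force: [-2.3, -2.5, 1.8]
gripper_width: 0.0111
```

```bash
python3 -c "
from st import *; sf(st())"
```

```text
t 14.975 tcp [0.5192 0.1954 0.2282] yang -105.66 tilt [-0.0039  0.0076 -1.    ] F [-2.27 -2.46  1.84] T [-0.842  0.477 -0.041] w 0.0111 v 0.006
along -0.0544 lat 0.0005 barz 0.1583 Fal -2.99 Flat 1.51 Fz 1.84
```

Back wall felt at about 3 N with the bar at −55 mm. I'll back off 2 mm to the middle of the throat and lower gently.

Call:
{"method": "arm_command", "body": {"moves": "-0.06 -0.2 0 0 0; -0.06 -0.2 -0.2 0 0; -0.06 -0.2 -0.4 0 0; -0.06 -0.2 -0.6 0 0; -0.06 -0.2 -0.8 0 0"}}

```text
time_s: 15.6
tcp_pos: [0.5186, 0.1935, 0.2199]
orientation: [-3.105, 0.427, 0.008]
contact_force: [-0.6, -0.1, -1.2]
gripper_width: 0.0112
```

```bash
python3 -c "
from st import *; sf(st())"
```

```text
t 15.6 tcp [0.5186 0.1935 0.2199] yang -105.65 tilt [-0.0039  0.0077 -1.    ] F [-0.57 -0.14 -1.17] T [-0.005 -0.048 -0.011] w 0.0112 v 0.035
along -0.0564 lat 0.0006 barz 0.15 Fal -0.29 Flat 0.5 Fz -1.17
```

The bar's axis is now at 150 mm, below where the tongue would stop it, so it is in the throat. Continuing down.

Call:
{"method": "arm_command", "body": {"moves": "0 0 -0.15 0 0; 0 0 -0.3 0 0; 0 0 -0.45 0 0; 0 0 -0.55 0 0; 0 0 -0.65 0 0"}}

```text
time_s: 16.23
tcp_pos: [0.5186, 0.1936, 0.2135]
orientation: [-3.105, 0.427, 0.008]
contact_force: [0.4, 1.0, -1.2]
gripper_width: 0.0111
```

```bash
python3 -c "
from st import *; sf(st())"
```

```text
t 16.225 tcp [0.5186 0.1936 0.2135] yang -105.66 tilt [-0.0038  0.0078 -1.    ] F [ 0.36  0.98 -1.18] T [-0.022  0.009 -0.043] w 0.0111 v 0.019
along -0.0563 lat 0.0006 barz 0.1436 Fal 1.05 Flat -0.08 Fz -1.18
```

Call:
{"method": "arm_command", "body": {"moves": "0 0 -0.05 0 0; 0 0 -0.1 0 0; 0 0 -0.15 0 0; 0 0 -0.2 0 0; 0 0 -0.22 0 0"}}

```text
time_s: 16.85
tcp_pos: [0.5186, 0.1936, 0.2112]
orientation: [-3.105, 0.427, 0.008]
contact_force: [0.3, 0.0, -0.7]
gripper_width: 0.0113
```

```bash
python3 -c "
from st import *; sf(st())"
```

```text
t 16.85 tcp [0.5186 0.1936 0.2112] yang -105.65 tilt [-0.0039  0.0078 -1.    ] F [ 0.31  0.01 -0.71] T [-0.018 -0.027  0.009] w 0.0113 v 0.004
along -0.0563 lat 0.0006 barz 0.1413 Fal 0.1 Flat -0.29 Fz -0.71
```

Call:
{"method": "arm_command", "body": {"moves": "0 0 -0.02 0 0; 0 0 -0.04 0 0; 0 0 -0.06 0 0; 0 0 -0.08 0 0; 0 0 -0.1 0 0"}}

```text
time_s: 17.48
tcp_pos: [0.5187, 0.1936, 0.2107]
orientation: [-3.105, 0.427, 0.007]
contact_force: [-1.5, -0.3, 1.7]
gripper_width: 0.011
```

```bash
python3 -c "
from st import *; sf(st())"
```

```text
t 17.475 tcp [0.5187 0.1936 0.2107] yang -105.66 tilt [-0.0035  0.0078 -1.    ] F [-1.48 -0.29  1.74] T [-0.181  0.261 -0.016] w 0.011 v 0.001
along -0.0563 lat 0.0005 barz 0.1408 Fal -0.68 Flat 1.34 Fz 1.74
```

Seated: Fz turned upward by about 3 N at 141 mm. Looking at centring and keeper before letting go.

Run:
```python
from st import *; from h import *; import cv2,pickle
d={}
for n in ["scene","side","wrist"]:
    c=calibration(n); p,z=snapshot(n); d[n]=(p,z,c)
pickle.dump(d,open("s6.pkl","wb"))
a=cv2.resize(d["scene"][0][195:290,340:430,::-1],(400,422),interpolation=2); b=cv2.resize(d["side"][0][95:190,200:290,::-1],(400,422),interpolation=2); cv2.imwrite("pics/sc6.png",np.hstack([a,b])); cv2.imwrite("pics/w6.png",d["wrist"][0][:,:,::-1])
```

```text
(no output)
```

View pics/sc6.png

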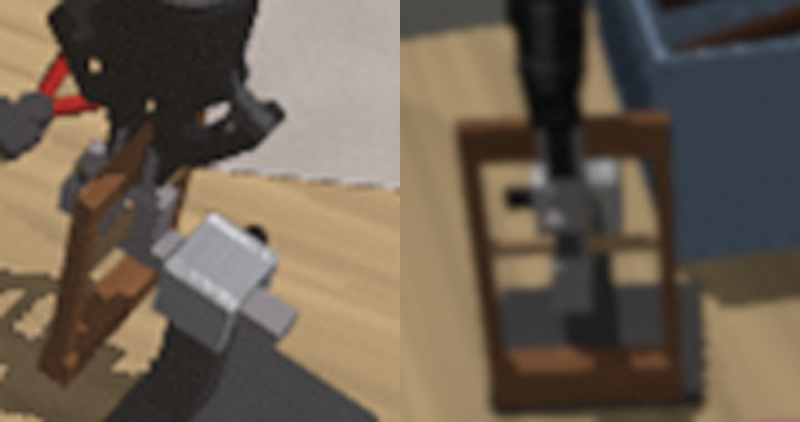

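View pics/w6.png

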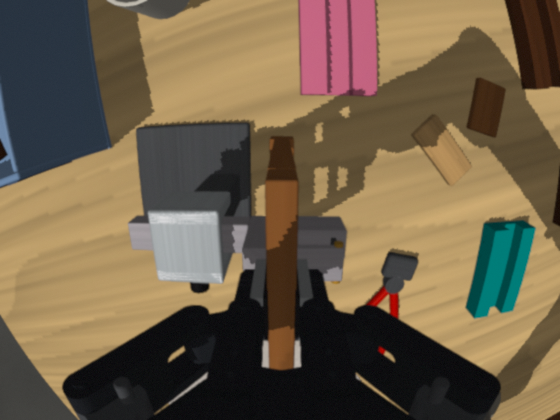

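Run:
```python
import pickle; from h import *
d=pickle.load(open("s6.pkl","rb")); p,z,c=d["wrist"]; W=fcloud(p,z,c)
S=np.array([.274,.9617]);Y=np.array([-S[1],S[0]]);o=np.array([.5346,.2476])
def ext(n,u0,u1,v0,v1,lo,hi):
    Q=W[v0:v1,u0:u1].reshape(-1,3);Q=Q[(Q[:,2]>lo)&(Q[:,2]<hi)];a=(Q[:,:2]-o)@S;b=(Q[:,:2]-o)@Y
    print(n,len(Q),'along',np.percentile(a,[2,98]).round(4),'lat',np.percentile(b,[1,99]).round(4))
ext('rail',262,302,170,375,.208,.224); ext('lip',240,262,210,290,.173,.18); ext('lip2',302,350,210,290,.173,.18); ext('clamp',140,230,205,290,.154,.162)
```

```text
rail 6384 along [-0.0654 -0.0517] lat [-0.0548  0.0336]
lip 389 along [-0.0477 -0.0376] lat [-0.0095  0.0027]
lip2 1175 along [-0.0907 -0.0698] lat [-0.0115  0.0119]
clamp 5071 along [-0.0223  0.0196] lat [-0.0234  0.0231]
```

Call:
{"method": "arm_command", "body": {"moves": "0 0 0 0 0; 0 0 0 0 0; 0 0 0.02 0 0; 0 0 0.02 0 0; 0 0 0.02 0 0"}}

```text
time_s: 18.25
tcp_pos: [0.5186, 0.1936, 0.2107]
orientation: [-3.105, 0.427, 0.007]
contact_force: [-0.3, -0.6, 1.2]
gripper_width: 0.0113
```

```bash
python3 -c "
from st import *; sf(st())"
```

```text
t 18.25 tcp [0.5186 0.1936 0.2107] yang -105.65 tilt [-0.0036  0.0078 -1.    ] F [-0.35 -0.6   1.18] T [-0.072  0.138 -0.032] w 0.0113 v 0.002
along -0.0563 lat 0.0005 barz 0.1408 Fal -0.67 Flat 0.17 Fz 1.18
```

The wrist view shows rail and hook laterally centred within 0.5 mm. Releasing slowly.

Call:
{"method": "arm_command", "body": {"moves": "0 0 0.02 0 14; 0 0 0.02 0 15; 0 0 0.02 0 16; 0 0 0.02 0 17; 0 0 0.02 0 18"}}

```text
time_s: 18.88
tcp_pos: [0.5187, 0.1936, 0.211]
orientation: [-3.105, 0.427, 0.007]
contact_force: [0.3, 0.1, -0.0]
gripper_width: 0.0154
```

```bash
python3 -c "
from st import *; sf(st())"
```

```text
t 18.875 tcp [0.5187 0.1936 0.211 ] yang -105.65 tilt [-0.0035  0.0078 -1.    ] F [ 0.32  0.12 -0.01] T [0.04  0.078 0.025] w 0.0154 v 0.002
along -0.0563 lat 0.0005 barz 0.1411 Fal 0.2 Flat -0.27 Fz -0.01
```

Call:
{"method": "arm_command", "body": {"moves": "0 0 0 0 20; 0 0 0 0 22; 0 0 0 0 24; 0 0 0 0 27; 0 0 0 0 30"}}

```text
time_s: 19.5
tcp_pos: [0.5187, 0.1936, 0.211]
orientation: [-3.105, 0.427, 0.007]
contact_force: [-0.0, 0.3, 1.0]
gripper_width: 0.0254
```

Run:
```python
from st import *; import cv2,pickle
sf(st()); d={}
for n in ["side","wrist"]:
    c=calibration(n); p,z=snapshot(n); d[n]=(p,z,c)
pickle.dump(d,open("s7.pkl","wb"))
b=cv2.resize(d["side"][0][95:190,200:290,::-1],(400,422),interpolation=2); cv2.imwrite("pics/sc7.png",np.hstack([b,d["wrist"][0][:,80:480,::-1][-421-1:]] if 0 else [b,cv2.resize(d["wrist"][0][:,80:480,::-1],(400,422))]))
```

```text
t 19.5 tcp [0.5187 0.1936 0.211 ] yang -105.65 tilt [-0.0035  0.0078 -1.    ] F [-0.04  0.26  0.99] T [-0.    -0.039  0.026] w 0.0254 v 0.001
along -0.0563 lat 0.0005 barz 0.1411 Fal 0.24 Flat 0.11 Fz 0.99
```

View pics/sc7.png

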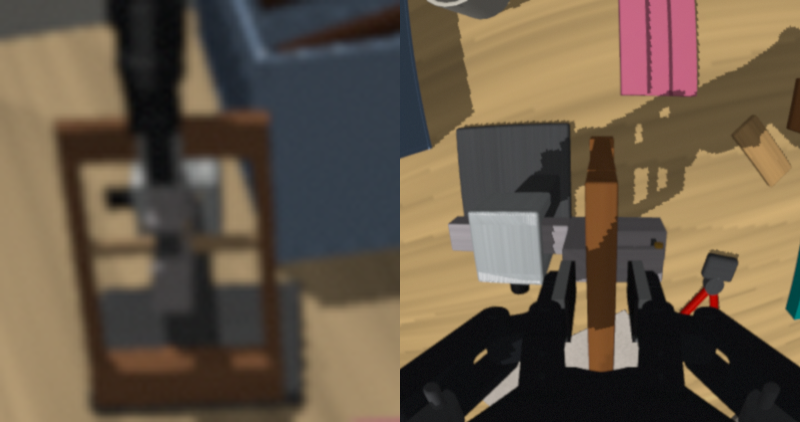

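The frame hangs free between the fingers and upright. Lifting away.

Call:
{"method": "arm_command", "body": {"moves": "0 0 0.5 0 35; 0 0 1.2 0 40; 0 0 2 0 40; 0 0 3 0 40; 0 0 4 0 40"}}

```text
time_s: 20.23
tcp_pos: [0.5188, 0.1937, 0.2519]
orientation: [-3.105, 0.427, 0.006]
contact_force: [0.1, -0.2, -0.1]
gripper_width: 0.0341
```

Call:
{"method": "arm_command", "body": {"moves": "0 0 2 0 40; 0 0 4 0 40; -1 -2 6 0 40; -3 -6 8 0 40; -4 -10 8 0 40"}}

```text
time_s: 20.85
tcp_pos: [0.479, 0.0935, 0.3345]
orientation: [-3.104, 0.424, -0.001]
contact_force: [0.7, -0.8, 0.4]
gripper_width: 0.034
```

Call:
{"method": "arm_command", "body": {"moves": "-1 -3 0 0 40; -3 -6 0 0 40; -3 -9 0 0 40; -3 -10 0 0 40; -3 -10 0 0 40"}}

```text
time_s: 21.48
tcp_pos: [0.4492, -0.0063, 0.3348]
orientation: [-3.103, 0.425, -0.001]
contact_force: [0.8, 1.0, -0.0]
gripper_width: 0.0343
```

Call:
{"method": "arm_command", "body": {"moves": "0 0 0 0 40; 0 0 0 0 40; 0 0 0 0 40; 0 0 0 0 40; 0 0 0 0 40"}}

```text
time_s: 22.1
tcp_pos: [0.4492, -0.0062, 0.3348]
orientation: [-3.103, 0.425, -0.001]
contact_force: [-0.2, -0.6, 0.2]
gripper_width: 0.0339
```

Run:
```python
from st import *; from h import *; import cv2,pickle
st(); d={}
for n in ["scene","side","wrist"]:
    c=calibration(n); p,z=snapshot(n); d[n]=(p,z,c)
pickle.dump(d,open("s8.pkl","wb"))
a=cv2.resize(d["scene"][0][195:290,340:430,::-1],(400,422),interpolation=2); b=cv2.resize(d["side"][0][95:190,200:290,::-1],(400,422),interpolation=2); cv2.imwrite("pics/sc8.png",np.hstack([a,b])); cv2.imwrite("pics/w8.png",d["scene"][0][:,:,::-1])
S=np.array([.274,.9617]);Y=np.array([-S[1],S[0]]);o=np.array([.5346,.2476])
for n,(x0,y0,x1,y1) in {"scene":(340,195,430,300),"side":(200,95,290,195)}.items():
    p,z,c=d[n]; P=cloud(p,z,c)[y0:y1,x0:x1].reshape(-1,3); C=p[y0:y1,x0:x1].reshape(-1,3).astype(int)
    br=(C[:,0]-C[:,2]>20); a=(P[:,:2]-o)@S; b=(P[:,:2]-o)@Y
    for lo,hi in [(.205,.225),(.16,.2),(.09,.13),(.035,.06)]:
        m=br&(P[:,2]>lo)&(P[:,2]<hi)&(a>-.11)&(a<0)
        if m.any(): print(n,lo,m.sum(),'along',np.percentile(a[m],[2,50,98]).round(4),'lat',np.percentile(b[m],[1,99]).round(4),'zmax',P[m,2].max().round(4))
```

```text
t 22.1 tcp [ 0.4492 -0.0062  0.3348] yang -105.59 tilt [ 0.0021  0.0096 -1.    ] F [-0.16 -0.58  0.23] T [-0.053  0.018 -0.052] w 0.0339 v 0.003
scene 0.205 267 along [-0.0632 -0.0559 -0.051 ] lat [-0.0581  0.0517] zmax 0.2212
scene 0.16 144 along [-0.0899 -0.0532 -0.0505] lat [-0.0582  0.0521] zmax 0.1998
scene 0.09 86 along [-0.0944 -0.0531 -0.0125] lat [-0.0584  0.0521] zmax 0.1299
scene 0.035 95 along [-0.0662 -0.0476 -0.0463] lat [-0.0582  0.0308] zmax 0.0599
side 0.205 249 along [-0.0646 -0.0608 -0.0505] lat [-0.0524  0.0251] zmax 0.2192
side 0.16 100 along [-0.065  -0.0608 -0.058 ] lat [-0.052   0.0564] zmax 0.2
side 0.09 115 along [-0.0645 -0.0609 -0.0179] lat [-0.0524  0.0561] zmax 0.1298
side 0.035 272 along [-0.068  -0.0648 -0.0616] lat [-0.0504  0.0552] zmax 0.06
```

View pics/sc8.png

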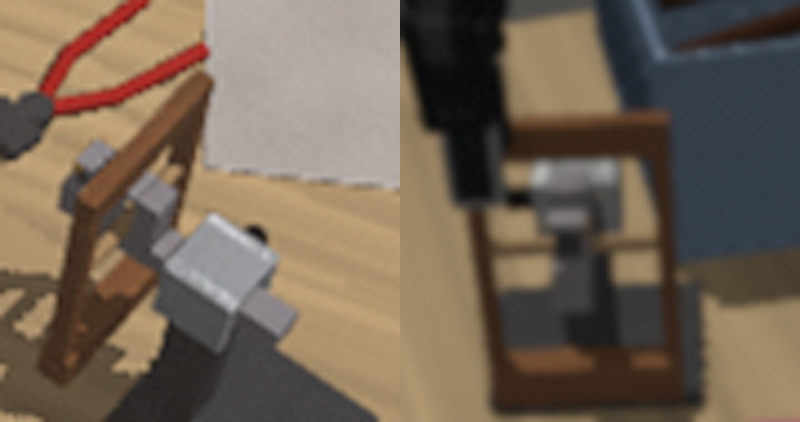

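View pics/w8.png

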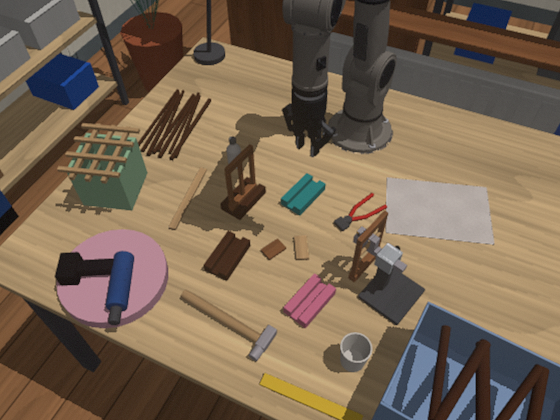

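The frame hangs upright and centred, with the other things in place. Checking stillness and the keeper in an enlarged side view, before against now.

Run:
```python
from st import *; from h import *; import cv2,pickle
st(); d0=pickle.load(open("s0.pkl","rb")); d8=pickle.load(open("s8.pkl","rb")); d6=pickle.load(open("s6.pkl","rb"))
c=d0["side"][2]
S=np.array([.274,.9617]);Y=np.array([-S[1],S[0]]);o=np.array([.5346,.2476])
def w(a,b,z): return np.r_[o+a*S+b*Y,z]
for nm,a,z in [("tiptop",-.096,.150),("hinge",-.087,.172),("keeper shut end",-.087,.153),("keeper open end",-.068,.170),("bar",-.057,.141)]: print(nm,proj(w(a,0,z),c).round(1), proj(w(a,0,z),d0["scene"][2]).round(1))
f=[]
p8=snapshot("side")[0]
for p in (d0["side"][0],d6["side"][0],p8): f.append(cv2.resize(p[122:172,220:255,::-1],(266,380),interpolation=2))
print("change since s8:", np.abs(p8.astype(int)-d8["side"][0])[95:190,215:290].mean().round(2))
cv2.imwrite("pics/k.png",cv2.convertScaleAbs(np.hstack(f),alpha=1.6))
f=[cv2.resize(d["scene"][0][222:262,350:395,::-1],(390,346),interpolation=2) for d in (d0,d8)]
cv2.imwrite("pics/k2.png",cv2.convertScaleAbs(np.hstack(f),alpha=1.6))
```

```text
t 22.25 tcp [ 0.4492 -0.0063  0.3348] yang -105.6 tilt [ 0.0022  0.0096 -1.    ] F [ 0.61  0.07 -0.16] T [-0.052  0.043 -0.019] w 0.0344 v 0.002
tiptop [237.9 155.7] [356.  232.2]
hinge [237.2 145.5] [360.1 228.9]
keeper shut end [238.  152.4] [359.1 233.5]
keeper open end [237.6 141.8] [366.5 233.6]
bar [238.9 149.7] [368.7 242.9]
change since s8: 0.65
```

View pics/k.png

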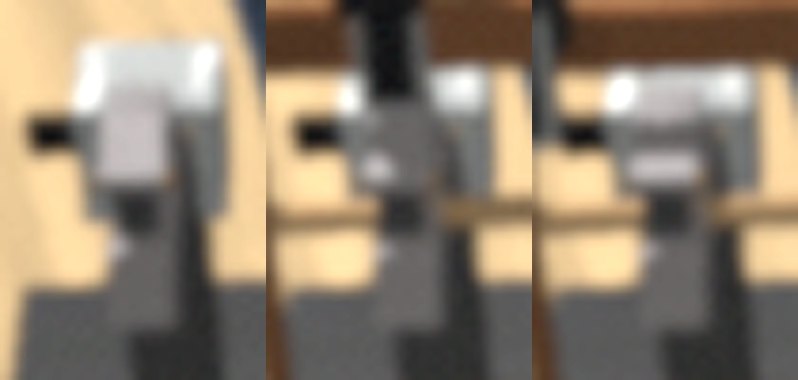

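View pics/k2.png

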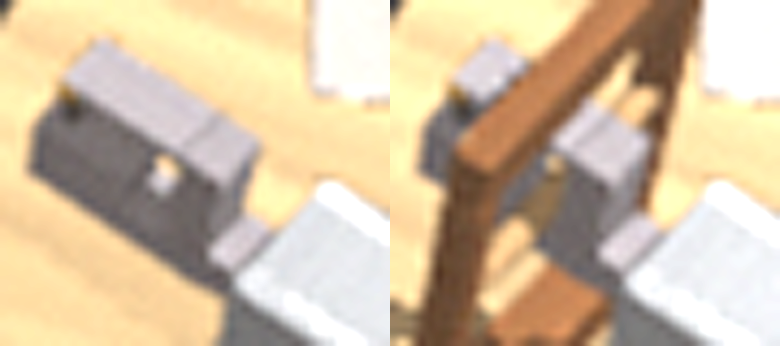

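```bash
python3 -c "
from bench import *; print(close_job()); print(get_obs()['time_s'])"
```

```text
the job is handed in; nothing more can be done
None
the job is handed in; nothing more can be done
```

The crossbar frame now hangs on the drying stand's hook, released, with the gripper well clear. I handed the job in at about 22 s of the 61 s allowed; it reports no verdict.

- **How it went:** I gripped the frame by its top rail, lifted it out of block_a and turned it to the hook. It went in past the keeper, which gave way at about 2 N. I felt the back wall at about 3 N, backed off 2 mm, lowered the bar to the seat (axis at 141 mm, about 3 N) and opened the fingers slowly. The highest readings, taken after each move, were about 4 N.
- **Hanging:** In the last pictures the frame hangs upright. The wrist view just before release showed rail and hook centred within 0.5 mm. The frame did not move between two side views taken about 0.1 s apart, which is a short check for stillness.
- **Keeper:** The patch at the mouth looks the same as before the job, and the force from the keeper vanished once the bar was past it. So I take it to be shut, but the picture is only a few pixels wide there.
- **Surroundings:** By eye, the other frame and the things on the table look to be where they were.
- **Disagreements:** The scene and side cameras put the frame about 3 mm off centre and 2 mm the other way. Those are about their own biases on the hook itself. I felt the back wall about 5 mm deeper than I had estimated from the images.

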